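# Pack the steel forming set into its caddy

## Robot

A 6-joint arm with a two-finger parallel gripper is mounted at the origin on the work surface. World frame = base frame: x ahead of the robot, y to its left, z up, the work surface at z = 0. Lengths are in mm, angles in rad, forces in N, time in s.
With the tool pointing down it reaches from about 350 to 850 mm from the base axis. Payload 8.1 kg.
Tool frame: the origin (TCP) lies midway between the tips of the shut fingers; the grasp point (between the pads) lies 19 mm behind it; z points along the fingers, y is the line along which they close (so a half turn about z gives the same grasp; the last joint's range is limited). The gripper opens to 85 mm and grips with 20 to 120 N. Pads are 22 mm wide; open, the fingers measure 114 mm over their backs; the gripper's body (76 mm by 85 mm) begins 54 mm behind the grasp point. The pads swing forward as they close: fully open they stand 13 mm farther back than shut.
Start: joints at [1.018, 0.13, 1.488, -0, 1.523, -0.085], TCP at [270.535, 535.552, 231.292] pointing down, gripper open.
Joint ranges: [-2.96, 2.96], [-0.89, 2.26], [0.02, 2.5], [-1.34, 4.48], [0, 2.73], [-2.66, 2.66]. Speed limits (rad/s): [2.39, 2.39, 2.79, 3.14, 3.14, 3.14].

## Interface

Orientations are given as a unit quaternion [w, x, y, z].
In Python, from bench import arm gives the robot as it stands.
- The arm moves only by the tool drive_tool, never from a script. Its argument "motion" is a list of rows, each a list of 3 entries, a list of its own where there are three numbers: the shift along the tool's x, y, z in m, then the turn about the tool's z in degrees, then the gripper's target within -1 to 1 (fully open at 1, half-way at 0, shut at -1). In form: [[[x, y, z], twist, grip], ...]. A call has 1 to 10 rows; each row is the pose to reach, as a shift and turn from the pose commanded when the call began, along the tool's axes at that moment; what a row does not reach only later rows make up. A row lasts 1/10 s, in which the tool goes at most 50 mm and 8.59 degrees, less where a joint would pass 70% of its speed; a pose out of reach is approached as far as the arm can. A call with a gripper value outside its range is refused whole. The fingers move at their own pace and stop on an object; the grip force is fixed at half the most. Time passes only in rows, so rows that repeat a pose let the fingers close. It gives the time, the measured TCP pose, the force, the opening and the grip force at its end, in the units of the state.
- arm.state(): the state, without advancing time (a new reading comes with each control period).
- arm.camera(name): name is "scene" or "top"; returns a dict with "color" (480x640x3 uint8, red, green, blue), "mtx" (3x3 intrinsics, pixels), "R" (3x3) and "t" (3): a world point X has camera coordinates R X + t. Camera axes: x right, y down, z forward; pixel columns grow to the right and rows downward; lengths in mm; the calibration is good to about 2 mm. A picture is of the moment at which its call begins. There is no depth.
- arm.finish_job(): hands the job in; it is judged then, once.
The state is a dict: "time": time; "joints": joint angles; "qvel": joint speeds; "tau": joint torques, N m; "tcp_pos": TCP position; "orientation": TCP orientation; "wrist_force": force on the tool from outside, world axes, zero at the start; "torque": the same for the moment, N m; "finger_gap": opening from 0.0 (shut) to 1.0 (fully open); "grip_force": force on a finger pad.
Only numpy, scipy, OpenCV 4.12 (cv2) and the standard library are available. Lean on these libraries where they do the work, as an engineer would, in place of code of your own. Each camera call takes 0.05 s, during which the arm holds its last target. There are 200 camera calls.

## Task

Pack the steel forming set away: set the steel doming block, bench block, swage block and disc-cutter punch each upright and fully down in the pocket of the wooden caddy that is cut to its shape, lowering each into its pocket rather than dropping it. The boxwood doming block and the black nylon bench block belong to another bench: leave them where they are.

Things in the scene. Friction and masses are not known exactly. Their poses are not given: they have to be found in the camera images.
- dome_steel: Steel doming block: grey steel cube, 40 mm a side, with one large round dish (26 mm) in its top and dimples in its sides, about 0.46 kg. Loose, standing on the bench; origin at the centre of its underside, z up.
- flat_steel: Steel bench block: plain flat grey steel block, 56 x 56 mm and 25 mm high, about 0.6 kg. Loose, standing on the bench; origin at the centre of its underside, z up.
- swage_steel: Steel swage block: grey steel bar with three cross grooves in its top, 30 mm (x) by 60 mm (y, its long way) and 28 mm high, about 0.36 kg. Loose, standing on the bench; origin at the centre of its underside, z up.
- punch_steel: Steel disc-cutter punch: upright round steel cylinder, 32 mm across and 44 mm high (top 3 mm bevelled), with a dark knurled band, about 0.28 kg. Loose, standing on the bench; origin at the centre of its underside, z up.
- dome_wood: Boxwood doming block, same size and shape as the steel one (40 mm cube) but yellow-brown wood, 50 g. Not part of the steel set. Loose, standing on the bench; origin at the centre of its underside, z up.
- flat_nylon: Black nylon bench block, same size and shape as the steel one (56 x 56 x 25 mm), 90 g. Not part of the steel set. Loose, standing on the bench; origin at the centre of its underside, z up.
- pocket_cube: Square wooden insert, 90 x 90 x 14 mm, one of four in a row (along their y, 92 mm apart, any order) in a fixed dark-wood caddy, 380 x 104 mm, rim level with the inserts. Origin: centre of its underside, 6 mm above the bench, z up. Central green-felted pocket, 8 mm deep, floor 6 mm above the origin: the smaller square, 56 x 56 mm, for the steel doming block.
- pocket_flat: Square wooden insert, 90 x 90 x 14 mm, one of four in a row (along their y, 92 mm apart, any order) in a fixed dark-wood caddy, 380 x 104 mm, rim level with the inserts. Origin: centre of its underside, 6 mm above the bench, z up. Central green-felted pocket, 8 mm deep, floor 6 mm above the origin: the larger square, 72 x 72 mm, for the steel bench block.
- pocket_long: Square wooden insert, 90 x 90 x 14 mm, one of four in a row (along their y, 92 mm apart, any order) in a fixed dark-wood caddy, 380 x 104 mm, rim level with the inserts. Origin: centre of its underside, 6 mm above the bench, z up. Central green-felted pocket, 8 mm deep, floor 6 mm above the origin: the oblong, 46 mm (x) by 76 mm (y), for the steel swage block, whose long way must lie along the pocket's.
- pocket_round: Square wooden insert, 90 x 90 x 14 mm, one of four in a row (along their y, 92 mm apart, any order) in a fixed dark-wood caddy, 380 x 104 mm, rim level with the inserts. Origin: centre of its underside, 6 mm above the bench, z up. Central green-felted pocket, 8 mm deep, floor 6 mm above the origin: the round one, 48 mm across, for the steel disc-cutter punch, standing on its end.
Mind the look-alikes: they are no part of the job. What is shaped like the punch_steel but turquoise is not meant.

How it is judged:
By the outcome, as a careful person would: the job done as asked, in the order asked, and still so for the second after the job is handed in, with the robot touching nothing.
It also fails if it takes over 90 s, if anything falls off the work surface, if the arm or the gripper's body presses on something with over 40 N, if the wrist force passes 120 N, or if a joint passes its speed limit or range.

## Working session

There is one attempt and no reset: what is moved stays moved. The work goes in short steps, Python scripts to look and compute and a tool call to move; the robot and the scene stay as the last step left them, time stands still between calls to the robot, and variables do not carry over. Pictures are saved under pics/ and viewed, at most 14 in all, crops included, and the job is handed in when it is done.

Besides the shell and the picture viewer there is one more tool, called after "Call:" by a JSON object that holds its "method" and its "body". drive_tool: Moves the arm, as the interface text tells. Its arguments: {"type":"object","properties":{"motion":{"type":"array"}},"required":["motion"]}

```bash
mkdir -p pics; ls; python3 - <<'E'
from bench import arm
import cv2,numpy as np
for n in("top","scene"):
    c=arm.camera(n); cv2.imwrite(f"pics/{n}0.png",c["color"][:,:,::-1]); print(n,c["mtx"].round(1).tolist(),c["R"].round(4).tolist(),c["t"].round(1).tolist())
s=arm.state(); print(s)
E
```

```text
pics
top [[443.9, 0.0, 326.5], [0.0, 443.9, 235.9], [0.0, 0.0, 1.0]] [[0.0242, -0.9996, -0.0123], [-0.9953, -0.023, -0.0941], [0.0938, 0.0145, -0.9955]] [-52.5, 524.8, 853.7]
scene [[518.7, 0.0, 323.8], [0.0, 518.7, 243.2], [0.0, 0.0, 1.0]] [[0.4037, 0.9149, 0.0042], [0.7206, -0.3151, -0.6176], [-0.5637, 0.2524, -0.7864]] [-171.0, -374.9, 1428.9]
{'time': 0.1, 'joints': array([ 1.01758623e+00,  1.31065953e-01,  1.48918250e+00, -2.65332396e-05,
        1.52298083e+00, -8.54185209e-02]), 'qvel': array([ 0.00039509, -0.00170463, -0.00270359, -0.00061085,  0.00076092,
        0.0003524 ]), 'tau': array([ 3.05982838e-03, -5.70953715e+01, -5.01941049e+01, -1.76910189e-04,
        8.19625013e-03,  2.45573051e-05]), 'tcp_pos': array([270.28942619, 535.12113478, 230.35442565]), 'orientation': array([-2.44299901e-04,  2.31768276e-01,  9.72770680e-01, -7.81107052e-04]), 'wrist_force': array([ 0.03745412,  0.03323804, -0.41505539]), 'torque': array([-0.04419277, -0.01445039, -0.00405714]), 'grip_force': 0.0, 'finger_gap': 1.0004952965840488}
```

View pics/top0.png

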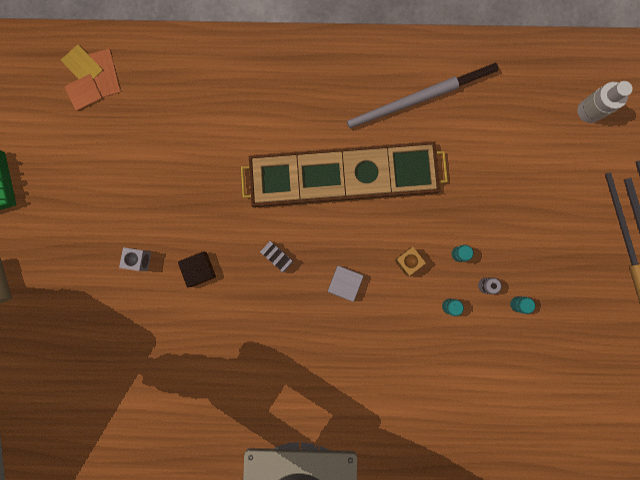

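View pics/scene0.png

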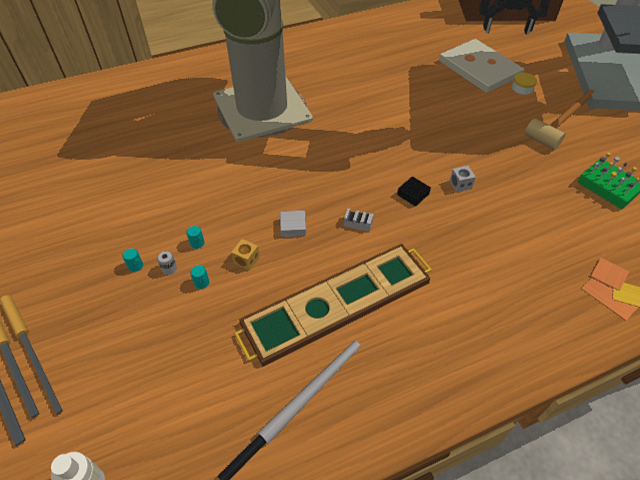

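```bash
python3 - <<'E'
import cv2,numpy as np
a=cv2.imread("pics/top0.png")
def cr(x,y,w,h,s): return cv2.resize(a[y:y+h,x:x+w],None,fx=s,fy=s,interpolation=cv2.INTER_CUBIC)
cv2.imwrite("pics/obj.png",np.vstack([cr(112,236,200,60,4),cr(322,240,200,65,4)]))
cv2.imwrite("pics/cad.png",np.vstack([cr(240,140,100,70,8)[:, :800],][:1]))
cv2.imwrite("pics/cad.png",cr(244,135,200,80,4))
E
```

```text
(no output)
```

View pics/obj.png

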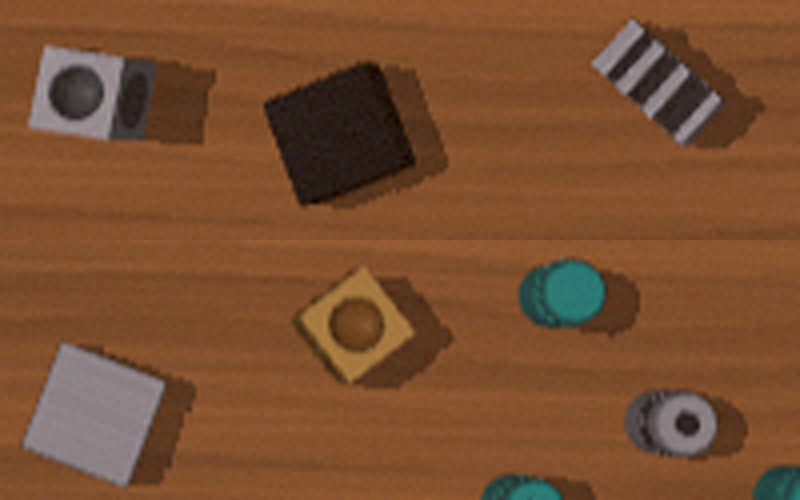

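View pics/cad.png

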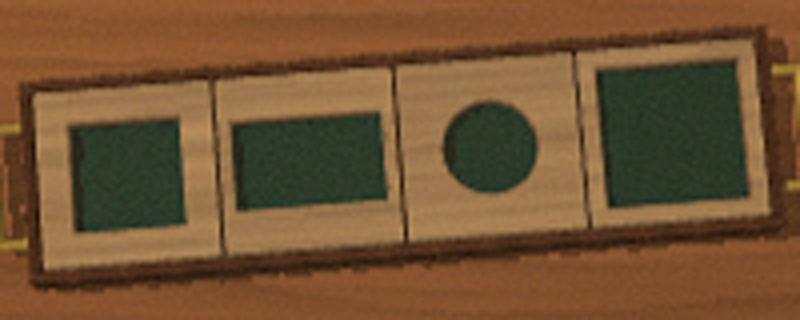

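```bash
cat > h.py <<'E'
import numpy as np,cv2
from bench import arm
def px2w(c,p,z):
    p=np.atleast_2d(np.array(p,float)); r=np.c_[p,np.ones(len(p))]@np.linalg.inv(c["mtx"]).T@c["R"]
    o=-c["R"].T@c["t"]; return (o+r*((z-o[2])/r[:,2])[:,None])[:,:2]
def full(c,ox,oy,sy=0,s=4): return (np.array(c,float)-[0,sy]+.5)/s-.5+[ox,oy]
E
python3 - <<'E'
from h import *
c=arm.camera("top")
def rep(n,q,z):
    w=px2w(c,q,z); e=np.diff(np.r_[w,w[:1]],axis=0)
    print(n,w.mean(0).round(1),"len",np.linalg.norm(e,axis=1).round(1),"ang",np.degrees(np.arctan2(e[:,1],e[:,0])).round(1))
rep("dome",full([(45,45),(124,58),(109,140),(29,128)],112,236),40)
rep("flat",full([(64,343),(164,381),(127,486),(24,446)],322,240,240),25)
rep("swage",full([(632,19),(723,99),(686,145),(592,64)],112,236),28)
rep("caddy",full([(33,94),(753,38),(772,213),(44,270)],244,135),20)
for n,p in(("cube",(128,176)),("long",(310,161)),("round",(491,147)),("flatp",(673,134))): print(n,px2w(c,full(p,244,135),20).round(1))
print("punch",px2w(c,full((684,424),322,240,240),43).round(1))
for p in((464,254),(455,308),(525,305)): print("turq",px2w(c,p,42).round(0))
s=arm.state();print(s["tcp_pos"],s["finger_gap"])
E
```

```text
dome [470.9 339.1] len [39.5 40.2 39.7 40.8] ang [-97.9 173.2  83.   -7.1]
flat [434.  -79.1] len [52.3 54.2 53.8 53.9] ang [-109.4  161.5   70.3  -20. ]
swage [483.5  57.8] len [60.  28.8 61.3 29.5] ang [-129.7  142.8   51.   -39.8]
caddy [654.4 -71.4] len [365.4  90.1 365.9  90.5] ang [ -84.3 -173.8   95.8    5.8]
cube [[639.8  65.4]]
long [[649.5 -26.1]]
round [[ 658.6 -117.1]]
flatp [[ 667.2 -208.4]]
punch [[ 436.2 -359.4]]
turq [[ 495. -306.]]
turq [[ 392. -288.]]
turq [[ 401. -421.]]
[270.29706682 535.18645114 230.46340164] 0.9979588212156294
```

```bash
cat >> h.py <<'E'
from scipy.spatial.transform import Rotation as Rot
def go(x,y,z,ang):
    s=arm.state(); q=s["orientation"]; R=Rot.from_quat(np.r_[q[1:],q[0]]).as_matrix()
    p=s["tcp_pos"]; a=np.degrees(np.arctan2(R[1,1],R[0,1]))
    d=R.T@(np.array([x,y,z])-p)/1000; t=(a-ang+90)%180-90
    print("t",round(s["time"],2),"p",p.round(1),"yang",round(a,1),"gap",round(s["finger_gap"],3),"grip",round(s["grip_force"],1),"F",s["wrist_force"].round(1),"SHIFT",d.round(4),"TWIST",round(t,1),"axz",R[:,2].round(3))
E
python3 -c "
from h import *
go(470.9,339.1,120,-7.2)"
```

```text
t 0.15 p [270.3 535.2 230.5] yang 63.2 gap 0.998 grip 0.0 F [-0.5 -0.4 -0.3] SHIFT [-0.2675 -0.0844  0.1105] TWIST 70.4 axz [-0.001 -0.001 -1.   ]
```

Call:
{"method": "drive_tool", "body": {"motion": [[[-0.2675,-0.0844,0.06],70.4,1],[[-0.2675,-0.0844,0.06],70.4,1],[[-0.2675,-0.0844,0.06],70.4,1],[[-0.2675,-0.0844,0.06],70.4,1],[[-0.2675,-0.0844,0.06],70.4,1],[[-0.2675,-0.0844,0.06],70.4,1],[[-0.2675,-0.0844,0.11],70.4,1],[[-0.2675,-0.0844,0.11],70.4,1],[[-0.2675,-0.0844,0.11],70.4,1],[[-0.2675,-0.0844,0.11],70.4,1]]}}

```text
time: 1.15
tcp_pos: [471.6, 339.9, 121.9]
orientation: [0.0, 0.749, 0.662, 0.0]
wrist_force: [-0.3, -0.2, 0.2]
finger_gap: 1.003
grip_force: 0.0
```

```bash
python3 -c "
from h import *
go(470.9,339.1,12,-7.2)"
```

```text
t 1.15 p [471.6 339.9 121.9] yang -7.0 gap 1.003 grip 0.0 F [-0.3 -0.2  0.2] SHIFT [-0.0009 -0.0007  0.1099] TWIST 0.2 axz [ 0.001  0.    -1.   ]
```

Call:
{"method": "drive_tool", "body": {"motion": [[[-0.0005,-0.0005,0.04],0,1],[[-0.0005,-0.0005,0.08],0,1],[[-0.0005,-0.0005,0.1],0,1],[[-0.0005,-0.0005,0.1085],0,1],[[-0.0005,-0.0005,0.1085],0,1],[[-0.0005,-0.0005,0.1085],0,1]]}}

```text
time: 1.75
tcp_pos: [472.0, 340.2, 14.9]
orientation: [0.0, 0.75, 0.662, 0.002]
wrist_force: [-0.5, -0.3, -0.4]
finger_gap: 1.004
grip_force: 0.0
```

Call:
{"method": "drive_tool", "body": {"motion": [[[0,0,0],0,-1],[[0,0,0],0,-1],[[0,0,0],0,-1],[[0,0,0],0,-1],[[0,0,0],0,-1],[[0,0,0],0,-1],[[0,0,0],0,-1],[[0,0,0],0,-1],[[0,0,0],0,-1],[[0,0,0],0,-1]]}}

```text
time: 2.75
tcp_pos: [471.4, 339.6, 13.9]
orientation: [0.0, 0.75, 0.661, 0.001]
wrist_force: [-1.5, -0.7, 5.3]
finger_gap: 0.455
grip_force: 62.4
```

```bash
python3 -c "
from h import *
go(470.9,339.1,12,-7.2);c=arm.camera('scene');cv2.imwrite('pics/g1.png',cv2.resize(c['color'][80:240,370:570,::-1],None,fx=3,fy=3))"
```

```text
t 2.75 p [471.4 339.6  13.9] yang -7.2 gap 0.455 grip 62.4 F [-1.5 -0.7  5.3] SHIFT [-0.0006 -0.0005  0.0019] TWIST 0.0 axz [ 0.001  0.001 -1.   ]
```

View pics/g1.png

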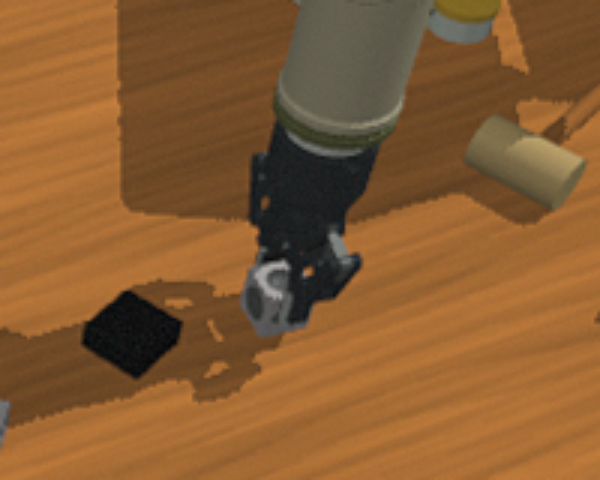

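Call:
{"method": "drive_tool", "body": {"motion": [[[0,0,-0.03],0,-1],[[0,0,-0.06],0,-1],[[0,0,-0.08],0,-1],[[0,0,-0.08],0,-1]]}}

```text
time: 3.2
tcp_pos: [472.6, 340.3, 96.0]
orientation: [0.0, 0.75, 0.661, 0.003]
wrist_force: [0.9, -0.1, -4.1]
finger_gap: 0.458
grip_force: 62.1
```

```bash
python3 -c "
from h import *
go(640.7,65.9,94,5.7)"
```

```text
t 3.2 p [472.6 340.3  96. ] yang -7.2 gap 0.458 grip 62.1 F [ 0.9 -0.1 -4.1] SHIFT [-0.2512  0.2012  0.002 ] TWIST -12.9 axz [ 0.005  0.003 -1.   ]
```

Call:
{"method": "drive_tool", "body": {"motion": [[[-0.03,0.025,0],-2,-1],[[-0.06,0.05,0],-4,-1],[[-0.095,0.075,0],-6,-1],[[-0.13,0.105,0],-8,-1],[[-0.165,0.13,0],-10,-1],[[-0.2,0.16,0],-12,-1],[[-0.23,0.185,0],-13,-1],[[-0.2512,0.2012,0],-13,-1],[[-0.2512,0.2012,0],-13,-1],[[-0.2512,0.2012,0],-13,-1]]}}

```text
time: 4.2
tcp_pos: [637.5, 64.1, 90.3]
orientation: [-0.001, 0.671, 0.741, -0.001]
wrist_force: [0.4, 0.8, -3.4]
finger_gap: 0.457
grip_force: 62.1
```

```bash
python3 -c "
from h import *
go(640.7,65.9,26,5.7)"
```

```text
t 4.2 p [637.5  64.1  90.3] yang 5.7 gap 0.457 grip 62.1 F [ 0.4  0.8 -3.4] SHIFT [0.0015 0.0035 0.0643] TWIST 0.0 axz [-0.004  0.    -1.   ]
```

Call:
{"method": "drive_tool", "body": {"motion": [[[0.001,0.003,0.015],0,-1],[[0.001,0.003,0.03],0,-1],[[0.001,0.003,0.045],0,-1],[[0.001,0.003,0.052],0,-1],[[0.001,0.003,0.052],0,-1],[[0.001,0.003,0.052],0,-1]]}}

```text
time: 4.8
tcp_pos: [641.6, 66.2, 40.7]
orientation: [-0.0, 0.67, 0.742, -0.0]
wrist_force: [0.1, -0.6, -2.9]
finger_gap: 0.456
grip_force: 62.1
```

```bash
python3 -c "
from h import *
go(640.7,65.9,26,5.7)"
```

```text
t 4.8 p [641.6  66.2  40.7] yang 5.8 gap 0.456 grip 62.1 F [ 0.1 -0.6 -2.9] SHIFT [-0.0002 -0.0009  0.0147] TWIST 0.1 axz [-0. -0. -1.]
```

Call:
{"method": "drive_tool", "body": {"motion": [[[0,0,0.005],0,-1],[[0,0,0.009],0,-1],[[0,0,0.011],0,-1],[[0,0,0.012],0,-1],[[0,0,0.0125],0,-1],[[0,0,0.0125],0,-1],[[0,0,0.0125],0,-1]]}}

```text
time: 5.5
tcp_pos: [641.8, 66.0, 28.5]
orientation: [0.0, 0.67, 0.742, 0.0]
wrist_force: [-0.2, 0.2, -3.9]
finger_gap: 0.454
grip_force: 62.1
```

Call:
{"method": "drive_tool", "body": {"motion": [[[0,0,0.001],0,-1],[[0,0,0.0017],0,-1],[[0,0,0.0023],0,-1],[[0,0,0.0023],0,-1],[[0,0,0.0023],0,-1]]}}

```text
time: 6.0
tcp_pos: [641.7, 66.0, 26.0]
orientation: [-0.0, 0.67, 0.742, -0.0]
wrist_force: [-0.6, 0.0, -3.1]
finger_gap: 0.46
grip_force: 62.1
```

Call:
{"method": "drive_tool", "body": {"motion": [[[0,0,0.0005],0,-1],[[0,0,0.001],0,-1],[[0,0,0.001],0,-1],[[0,0,0.001],0,-1]]}}

```text
time: 6.4
tcp_pos: [641.9, 66.0, 25.9]
orientation: [0.0, 0.67, 0.742, 0.0]
wrist_force: [-4.9, -0.8, 5.3]
finger_gap: 0.452
grip_force: 63.1
```

Call:
{"method": "drive_tool", "body": {"motion": [[[0,0,0],0,0.2],[[0,0,0],0,0.4],[[0,0,0],0,0.6],[[0,0,-0.01],0,0.8],[[0,0,-0.04],0,1],[[0,0,-0.08],0,1],[[0,0,-0.1],0,1],[[0,0,-0.1],0,1]]}}

```text
time: 7.2
tcp_pos: [645.0, 66.1, 131.1]
orientation: [0.003, 0.67, 0.742, 0.003]
wrist_force: [0.9, 0.0, 0.2]
finger_gap: 1.004
grip_force: 0.0
```

```bash
python3 -c "
from h import *
go(434,-79.1,120,-19.4)"
```

```text
t 7.2 p [645.   66.1 131.1] yang 5.8 gap 1.004 grip 0.0 F [0.9 0.  0.2] SHIFT [-0.1232 -0.2246  0.0091] TWIST 25.2 axz [ 0.009  0.    -1.   ]
```

Call:
{"method": "drive_tool", "body": {"motion": [[[-0.025,-0.04,0],6,1],[[-0.05,-0.085,0],12,1],[[-0.075,-0.13,0],18,1],[[-0.1,-0.18,0],25,1],[[-0.1234,-0.2215,0],25.2,1],[[-0.1234,-0.2215,0.02],25.2,1],[[-0.1234,-0.2215,0.04],25.2,1],[[-0.1234,-0.2215,0.05],25.2,1],[[-0.1234,-0.2215,0.05],25.2,1],[[-0.1234,-0.2215,0.05],25.2,1]]}}

```text
time: 8.2
tcp_pos: [433.9, -78.9, 75.1]
orientation: [-0.0, 0.816, 0.578, -0.0]
wrist_force: [-0.0, 0.1, 1.3]
finger_gap: 1.003
grip_force: 0.0
```

```bash
python3 -c "
from h import *
go(434,-79.1,6,-19.4);c=arm.camera('scene');cv2.imwrite('pics/g2.png',cv2.resize(c['color'][140:300,220:420,::-1],None,fx=4,fy=3.75))
c=arm.camera('top');cv2.imwrite('pics/t2.png',cv2.resize(c['color'][140:300,240:440,::-1],None,fx=4,fy=3.75))"
```

```text
t 8.2 p [433.9 -78.9  75.1] yang -19.4 gap 1.003 grip 0.0 F [-0.   0.1  1.3] SHIFT [-0.0002  0.0002  0.0691] TWIST 0.0 axz [-0.001  0.    -1.   ]
```

View pics/g2.png

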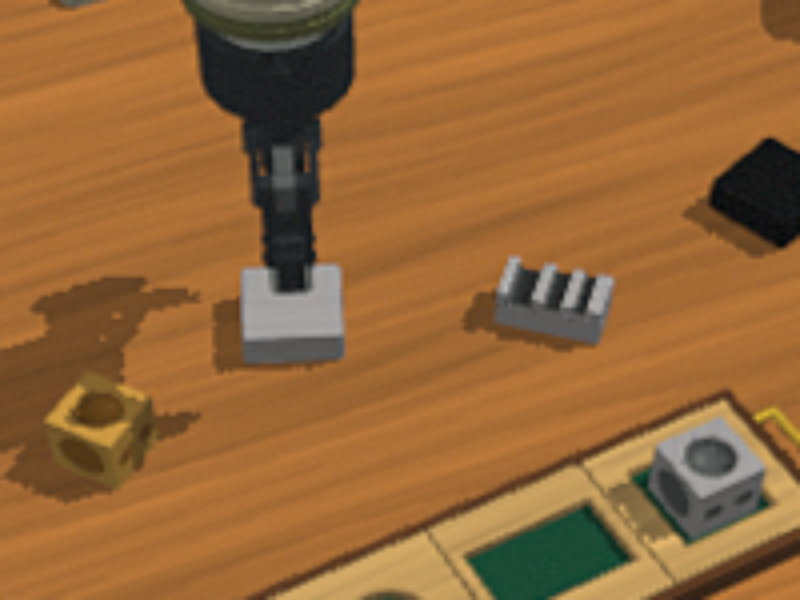

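The steel dome sits square in its pocket (crop 705,480). The gripper is centred and aligned over the steel bench block (crop 290,310).

Call:
{"method": "drive_tool", "body": {"motion": [[[0,0,0.03],0,1],[[0,0,0.055],0,1],[[0,0,0.068],0,1],[[0,0,0.0695],0,1],[[0,0,0.0695],0,1],[[0,0,0.0695],0,1]]}}

```text
time: 8.9
tcp_pos: [435.0, -79.5, 6.9]
orientation: [0.001, 0.816, 0.578, 0.001]
wrist_force: [0.1, -0.5, -0.3]
finger_gap: 0.998
grip_force: 0.0
```

Call:
{"method": "drive_tool", "body": {"motion": [[[0,0,0],0,-1],[[0,0,0],0,-1],[[0,0,0],0,-1],[[0,0,0],0,-1],[[0,0,0],0,-1],[[0,0,0],0,-1],[[0,0,0],0,-1],[[0,0,0],0,-1]]}}

```text
time: 9.7
tcp_pos: [434.4, -79.3, 6.6]
orientation: [0.0, 0.816, 0.578, 0.0]
wrist_force: [-2.2, 0.2, 7.5]
finger_gap: 0.637
grip_force: 64.4
```

Call:
{"method": "drive_tool", "body": {"motion": [[[0,0,-0.02],0,-1],[[0,0,-0.04],0,-1],[[0,0,-0.06],0,-1],[[0,0,-0.07],0,-1],[[0,0,-0.07],0,-1],[[0,0,-0.07],0,-1]]}}

```text
time: 10.3
tcp_pos: [433.3, -79.0, 74.7]
orientation: [-0.0, 0.816, 0.578, -0.0]
wrist_force: [-0.3, -0.1, -5.6]
finger_gap: 0.638
grip_force: 67.3
```

```bash
python3 -c "
from h import *
go(668.1,-208.7,76,5.7)"
```

```text
t 10.3 p [433.3 -79.   74.7] yang -19.4 gap 0.638 grip 67.3 F [-0.3 -0.1 -5.6] SHIFT [-0.0443  0.2646 -0.0015] TWIST -25.1 axz [-0.001  0.    -1.   ]
```

Call:
{"method": "drive_tool", "body": {"motion": [[[-0.005,0.03,0],-3,-1],[[-0.01,0.065,0],-6,-1],[[-0.018,0.1,0],-10,-1],[[-0.025,0.14,0],-14,-1],[[-0.03,0.18,0],-18,-1],[[-0.037,0.22,0],-22,-1],[[-0.042,0.25,0],-25,-1],[[-0.0443,0.2645,0],-25.1,-1],[[-0.0443,0.2645,0],-25.1,-1],[[-0.0443,0.2645,0],-25.1,-1]]}}

```text
time: 11.3
tcp_pos: [667.1, -208.2, 72.9]
orientation: [-0.002, 0.671, 0.741, -0.001]
wrist_force: [-1.7, 0.7, -5.5]
finger_gap: 0.638
grip_force: 67.3
```

Call:
{"method": "drive_tool", "body": {"motion": [[[0,0,0.015],0,-1],[[0,0,0.03],0,-1],[[0,0,0.04],0,-1],[[0,0,0.043],0,-1],[[0,0,0.043],0,-1],[[0,0,0.043],0,-1]]}}

```text
time: 11.9
tcp_pos: [668.9, -208.9, 33.0]
orientation: [0.0, 0.671, 0.741, 0.0]
wrist_force: [-0.7, -1.0, -4.7]
finger_gap: 0.638
grip_force: 67.2
```

```bash
python3 -c "
from h import *
go(668.1,-208.7,18.6,5.7)"
```

```text
t 11.9 p [ 668.9 -208.9   33. ] yang 5.7 gap 0.638 grip 67.2 F [-0.7 -1.  -4.7] SHIFT [ 0.0003 -0.0008  0.0144] TWIST -0.0 axz [ 0.001 -0.    -1.   ]
```

Call:
{"method": "drive_tool", "body": {"motion": [[[0,-0.0005,0.005],0,-1],[[0,-0.0005,0.009],0,-1],[[0,-0.0005,0.0115],0,-1],[[0,-0.0005,0.0125],0,-1],[[0,-0.0005,0.013],0,-1],[[0,-0.0005,0.0135],0,-1],[[0,-0.0005,0.014],0,-1],[[0,-0.0005,0.014],0,-1],[[0,-0.0005,0.014],0,-1]]}}

```text
time: 12.8
tcp_pos: [668.2, -208.9, 18.8]
orientation: [0.0, 0.671, 0.741, 0.0]
wrist_force: [0.5, 0.7, -4.7]
finger_gap: 0.636
grip_force: 67.3
```

Call:
{"method": "drive_tool", "body": {"motion": [[[0,0,0.0005],0,-1],[[0,0,0.001],0,-1],[[0,0,0.0013],0,-1],[[0,0,0.0013],0,-1]]}}

```text
time: 13.2
tcp_pos: [668.4, -209.0, 18.7]
orientation: [0.0, 0.671, 0.741, 0.0]
wrist_force: [-4.9, 1.2, 5.5]
finger_gap: 0.64
grip_force: 68.6
```

Down on the felt; release and go to the swage.

Call:
{"method": "drive_tool", "body": {"motion": [[[0,0,0],0,0.5],[[0,0,0],0,0.7],[[0,0,0],0,1],[[0,0,-0.01],0,1],[[0,0,-0.04],0,1],[[0,0,-0.08],0,1],[[0,0,-0.08],0,1],[[0,0,-0.08],0,1]]}}

```text
time: 14.0
tcp_pos: [669.8, -209.5, 100.4]
orientation: [0.002, 0.671, 0.741, 0.001]
wrist_force: [-0.1, -0.1, -0.8]
finger_gap: 1.0
grip_force: 0.0
```

```bash
python3 -c "
from h import *
go(483.5,57.8,75,-39)"
```

```text
t 14.0 p [ 669.8 -209.5  100.4] yang 5.7 gap 1.0 grip 0.0 F [-0.1 -0.1 -0.8] SHIFT [ 0.2845 -0.1589  0.0241] TWIST 44.7 axz [ 0.005 -0.002 -1.   ]
```

Call:
{"method": "drive_tool", "body": {"motion": [[[0.03,-0.017,0],5,1],[[0.06,-0.034,0],10,1],[[0.1,-0.056,0],16,1],[[0.14,-0.078,0],23,1],[[0.18,-0.1,0],30,1],[[0.22,-0.122,0],37,1],[[0.26,-0.145,0],42,1],[[0.2845,-0.1575,0],44.7,1],[[0.2845,-0.1575,0.023],44.7,1],[[0.2845,-0.1575,0.023],44.7,1]]}}

```text
time: 15.0
tcp_pos: [479.8, 59.4, 71.0]
orientation: [-0.001, 0.902, 0.431, -0.003]
wrist_force: [-0.6, 0.4, -0.3]
finger_gap: 0.994
grip_force: 0.0
```

```bash
python3 -c "
from h import *
c=arm.camera('scene');cv2.imwrite('pics/g3.png',cv2.resize(c['color'][140:340,230:450,::-1],None,fx=3.5,fy=3));go(483.5,57.8,9,-39)"
```

```text
t 15.05 p [480.9  58.8  72.3] yang -38.9 gap 1.0 grip 0.0 F [ 0.1 -0.   0.3] SHIFT [0.001  0.0029 0.0633] TWIST 0.1 axz [-0.005 -0.    -1.   ]
```

View pics/g3.png

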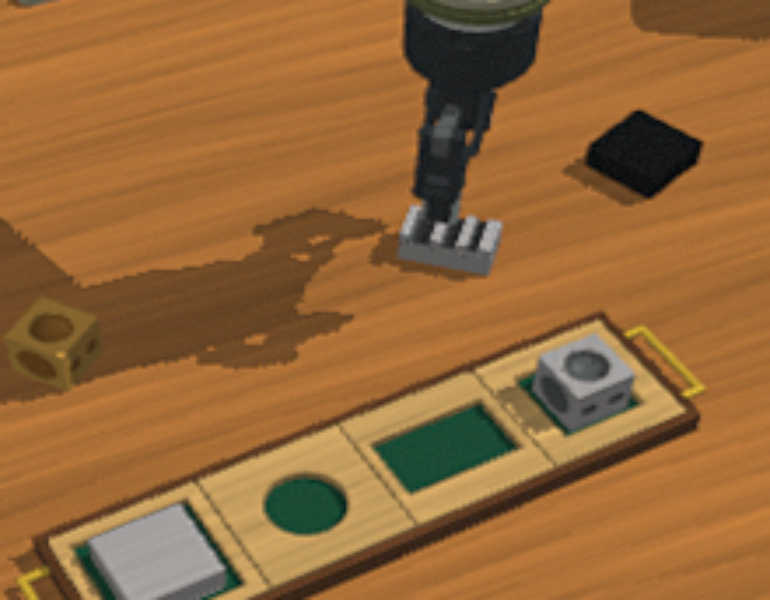

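Bench block and dome are both seated (crop 155,555; 585,380), and the gripper is over the swage (450,240).

Call:
{"method": "drive_tool", "body": {"motion": [[[0,0,0],0,1],[[0,0,0.03],0,1],[[0,0,0.055],0,1],[[0,0,0.0655],0,1],[[0,0,0.0655],0,1],[[0,0,0.0655],0,1],[[0,0,0.0655],0,1]]}}

```text
time: 15.75
tcp_pos: [484.5, 58.5, 10.3]
orientation: [0.001, 0.903, 0.43, 0.001]
wrist_force: [-0.2, 0.7, 0.6]
finger_gap: 1.002
grip_force: 0.0
```

```bash
python3 -c "
from h import *
go(483.5,57.8,9.5,-39)"
```

```text
t 15.75 p [484.5  58.5  10.3] yang -39.0 gap 1.002 grip 0.0 F [-0.2  0.7  0.6] SHIFT [-0.0012 -0.0004  0.0008] TWIST -0.0 axz [ 0.003  0.    -1.   ]
```

Call:
{"method": "drive_tool", "body": {"motion": [[[0,0,0],0,-1],[[0,0,0],0,-1],[[0,0,0],0,-1],[[0,0,0],0,-1],[[0,0,0],0,-1],[[0,0,0],0,-1],[[0,0,0],0,-1],[[0,0,0],0,-1],[[0,0,0],0,-1],[[0,0,0],0,-1]]}}

```text
time: 16.75
tcp_pos: [483.5, 58.7, 9.2]
orientation: [0.0, 0.903, 0.431, 0.0]
wrist_force: [-0.1, 0.6, 5.6]
finger_gap: 0.338
grip_force: 60.5
```

Call:
{"method": "drive_tool", "body": {"motion": [[[0,0,-0.02],0,-1],[[0,0,-0.04],0,-1],[[0,0,-0.06],0,-1],[[0,0,-0.07],0,-1],[[0,0,-0.07],0,-1],[[0,0,-0.07],0,-1]]}}

```text
time: 17.35
tcp_pos: [482.4, 58.6, 77.6]
orientation: [-0.0, 0.903, 0.43, -0.001]
wrist_force: [0.2, -0.2, -4.7]
finger_gap: 0.332
grip_force: 60.6
```

```bash
python3 -c "
from h import *
go(649.8,-25.6,79.5,5.7)"
```

```text
t 17.35 p [482.4  58.6  77.6] yang -39.0 gap 0.332 grip 60.6 F [ 0.2 -0.2 -4.7] SHIFT [ 0.0399  0.1831 -0.0021] TWIST -44.7 axz [-0.001 -0.    -1.   ]
```

Call:
{"method": "drive_tool", "body": {"motion": [[[0.005,0.02,0],-5,-1],[[0.01,0.045,0],-10,-1],[[0.016,0.075,0],-17,-1],[[0.023,0.105,0],-24,-1],[[0.03,0.135,0],-31,-1],[[0.036,0.162,0],-38,-1],[[0.0395,0.182,0],-43,-1],[[0.0395,0.182,0],-44.7,-1],[[0.0395,0.182,0],-44.7,-1],[[0.0395,0.182,0],-44.7,-1]]}}

```text
time: 18.35
tcp_pos: [647.8, -24.6, 77.2]
orientation: [-0.001, 0.672, 0.741, -0.001]
wrist_force: [0.2, -0.4, -4.4]
finger_gap: 0.336
grip_force: 60.9
```

Call:
{"method": "drive_tool", "body": {"motion": [[[0,0,0.015],0,-1],[[0,0,0.03],0,-1],[[0,0,0.04],0,-1],[[0,0,0.044],0,-1],[[0,0,0.044],0,-1],[[0,0,0.044],0,-1]]}}

```text
time: 18.95
tcp_pos: [649.6, -25.2, 34.9]
orientation: [0.0, 0.671, 0.741, 0.0]
wrist_force: [0.3, -0.2, -4.5]
finger_gap: 0.335
grip_force: 60.9
```

```bash
python3 -c "
from h import *
go(649.8,-25.6,21.2,5.7)"
```

```text
t 18.95 p [649.6 -25.2  34.9] yang 5.7 gap 0.335 grip 60.9 F [ 0.3 -0.2 -4.5] SHIFT [-0.0004  0.0001  0.0137] TWIST -0.0 axz [ 0. -0. -1.]
```

Call:
{"method": "drive_tool", "body": {"motion": [[[0,0,0.005],0,-1],[[0,0,0.009],0,-1],[[0,0,0.011],0,-1],[[0,0,0.012],0,-1],[[0,0,0.0125],0,-1],[[0,0,0.013],0,-1],[[0,0,0.0132],0,-1],[[0,0,0.0132],0,-1],[[0,0,0.0132],0,-1]]}}

```text
time: 19.85
tcp_pos: [649.4, -25.2, 21.6]
orientation: [0.0, 0.671, 0.741, 0.0]
wrist_force: [-0.6, -0.3, -4.2]
finger_gap: 0.335
grip_force: 60.9
```

Call:
{"method": "drive_tool", "body": {"motion": [[[0,0,0.0005],0,-1],[[0,0,0.001],0,-1],[[0,0,0.001],0,-1],[[0,0,0.001],0,-1]]}}

```text
time: 20.25
tcp_pos: [649.6, -25.3, 21.2]
orientation: [0.0, 0.671, 0.741, 0.0]
wrist_force: [-4.5, 0.3, 5.8]
finger_gap: 0.339
grip_force: 62.1
```

Call:
{"method": "drive_tool", "body": {"motion": [[[0,0,0],0,0],[[0,0,0],0,0.4],[[0,0,0],0,0.7],[[0,0,-0.01],0,1],[[0,0,-0.04],0,1],[[0,0,-0.08],0,1],[[0,0,-0.09],0,1],[[0,0,-0.09],0,1]]}}

```text
time: 21.05
tcp_pos: [651.8, -25.5, 114.5]
orientation: [0.003, 0.671, 0.741, 0.002]
wrist_force: [1.0, -0.4, -0.6]
finger_gap: 0.999
grip_force: 0.0
```

```bash
python3 -c "
from h import *
go(436.2,-359.4,110,-8)
c=arm.camera('top');cv2.imwrite('pics/p.png',cv2.resize(c['color'][230:330,420:550,::-1],None,fx=6,fy=6,interpolation=2))"
```

```text
t 21.05 p [651.8 -25.5 114.5] yang 5.7 gap 0.999 grip 0.0 F [ 1.  -0.4 -0.6] SHIFT [-0.3109 -0.2477  0.0034] TWIST 13.7 axz [ 0.007 -0.001 -1.   ]
```

View pics/p.png

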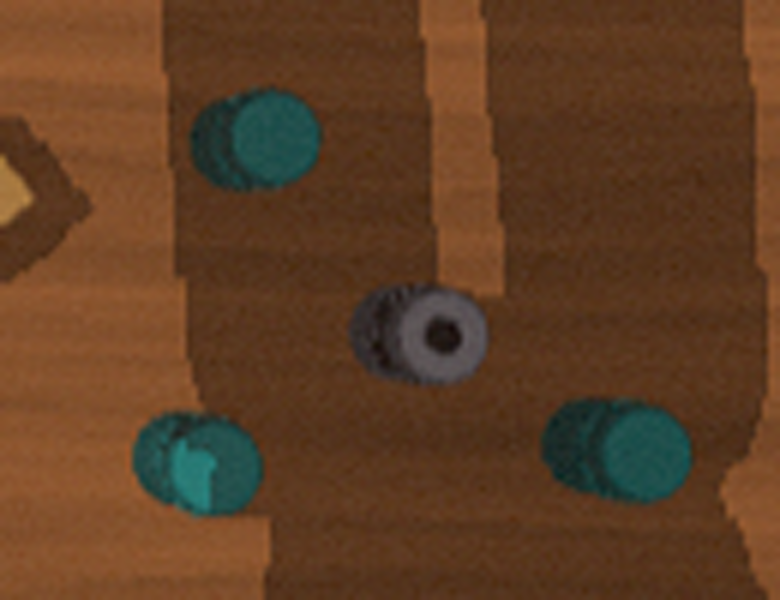

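Candidates for the punch, in crop pixels: turquoise at (275,138), (210,465) and (645,452), and grey steel with a dark band at (440,335). The grey one fits the description; its full-image position is (493,286).

Call:
{"method": "drive_tool", "body": {"motion": [[[-0.03,-0.024,0],3,1],[[-0.065,-0.05,0],6,1],[[-0.1,-0.08,0],9,1],[[-0.14,-0.11,0],12,1],[[-0.18,-0.14,0],13.7,1],[[-0.22,-0.173,0],13.7,1],[[-0.26,-0.205,0],13.7,1],[[-0.295,-0.232,0],13.7,1],[[-0.3125,-0.2455,0],13.7,1],[[-0.3125,-0.2455,0],13.7,1]]}}

```text
time: 22.1
tcp_pos: [433.1, -362.3, 108.3]
orientation: [-0.002, 0.756, 0.654, -0.001]
wrist_force: [0.6, -0.2, -0.1]
finger_gap: 1.001
grip_force: 0.0
```

Call:
{"method": "drive_tool", "body": {"motion": [[[0,0,0],0,0.5],[[0,0,0.02],0,0.5],[[0,0,0.03],0,0.5],[[0,0,0.03],0,0.5]]}}

```text
time: 22.5
tcp_pos: [435.3, -358.0, 77.7]
orientation: [-0.003, 0.754, 0.657, -0.0]
wrist_force: [-0.1, 0.0, 0.6]
finger_gap: 0.751
grip_force: 0.0
```

```bash
python3 -c "
from h import *
go(436,-360.7,13,-8)
c=arm.camera('scene');cv2.imwrite('pics/p2.png',cv2.resize(c['color'][180:310,90:270,::-1],None,fx=4,fy=4,interpolation=2))"
```

```text
t 22.5 p [ 435.3 -358.    77.7] yang -7.9 gap 0.751 grip 0.0 F [-0.1  0.   0.6] SHIFT [-0.0028  0.0014  0.0647] TWIST 0.1 axz [-0.004  0.004 -1.   ]
```

View pics/p2.png

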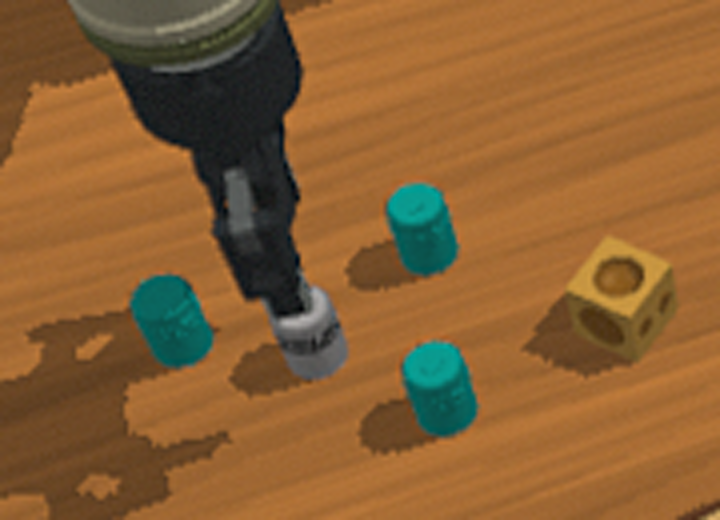

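The gripper is over the grey punch (crop 315,335), clear of the turquoise ones. I'll let it settle.

Call:
{"method": "drive_tool", "body": {"motion": [[[0,0,0],0,0.5],[[0,0,0],0,0.5]]}}

```text
time: 22.75
tcp_pos: [436.8, -360.7, 81.3]
orientation: [0.001, 0.755, 0.656, 0.0]
wrist_force: [0.1, -0.0, 0.2]
finger_gap: 0.75
grip_force: 0.0
```

```bash
python3 -c "
from h import *
go(436,-360.7,13,-8)"
```

```text
t 22.75 p [ 436.8 -360.7   81.3] yang -8.0 gap 0.75 grip 0.0 F [ 0.1 -0.   0.2] SHIFT [-0.0001 -0.0008  0.0683] TWIST 0.0 axz [ 0.001 -0.001 -1.   ]
```

Call:
{"method": "drive_tool", "body": {"motion": [[[0,-0.0003,0.025],0,0.5],[[0,-0.0003,0.05],0,0.5],[[0,-0.0003,0.064],0,0.5],[[0,-0.0003,0.068],0,0.5],[[0,-0.0003,0.068],0,0.5],[[0,-0.0003,0.068],0,0.5],[[0,-0.0003,0.068],0,0.5]]}}

```text
time: 23.45
tcp_pos: [436.6, -361.3, 13.9]
orientation: [0.001, 0.755, 0.656, 0.0]
wrist_force: [0.2, -0.3, -0.1]
finger_gap: 0.751
grip_force: 0.0
```

Call:
{"method": "drive_tool", "body": {"motion": [[[0,0,0],0,-1],[[0,0,0],0,-1],[[0,0,0],0,-1],[[0,0,0],0,-1],[[0,0,0],0,-1],[[0,0,0],0,-1],[[0,0,0],0,-1],[[0,0,0],0,-1],[[0,0,0],0,-1]]}}

```text
time: 24.35
tcp_pos: [436.2, -360.9, 13.3]
orientation: [0.0, 0.755, 0.656, 0.0]
wrist_force: [-0.5, 1.0, 6.2]
finger_gap: 0.352
grip_force: 59.5
```

Call:
{"method": "drive_tool", "body": {"motion": [[[0,0,-0.02],0,-1],[[0,0,-0.04],0,-1],[[0,0,-0.06],0,-1],[[0,0,-0.08],0,-1],[[0,0,-0.08],0,-1],[[0,0,-0.08],0,-1]]}}

```text
time: 24.95
tcp_pos: [435.7, -360.4, 91.9]
orientation: [-0.0, 0.755, 0.656, -0.0]
wrist_force: [0.1, 0.1, -2.7]
finger_gap: 0.353
grip_force: 60.1
```

```bash
python3 -c "
from h import *
go(659,-117.2,93,5.7)"
```

```text
t 24.95 p [ 435.7 -360.4   91.9] yang -8.0 gap 0.353 grip 60.1 F [ 0.1  0.1 -2.7] SHIFT [ 0.2719  0.1873 -0.0011] TWIST -13.7 axz [-0.  0. -1.]
```

Call:
{"method": "drive_tool", "body": {"motion": [[[0.025,0.017,0],-2,-1],[[0.055,0.038,0],-4,-1],[[0.09,0.062,0],-6,-1],[[0.13,0.09,0],-8,-1],[[0.17,0.117,0],-10,-1],[[0.21,0.145,0],-12,-1],[[0.245,0.169,0],-13.7,-1],[[0.265,0.183,0],-13.7,-1],[[0.2715,0.187,0],-13.7,-1],[[0.2715,0.187,0],-13.7,-1]]}}

```text
time: 25.95
tcp_pos: [658.0, -116.4, 90.1]
orientation: [-0.001, 0.67, 0.742, -0.001]
wrist_force: [-0.4, -0.1, -3.4]
finger_gap: 0.351
grip_force: 60.3
```

Call:
{"method": "drive_tool", "body": {"motion": [[[0,0,0.015],0,-1],[[0,0,0.035],0,-1],[[0,0,0.05],0,-1],[[0,0,0.055],0,-1],[[0,0,0.055],0,-1],[[0,0,0.055],0,-1]]}}

```text
time: 26.55
tcp_pos: [659.0, -118.2, 38.0]
orientation: [0.0, 0.671, 0.741, 0.0]
wrist_force: [0.4, -0.5, -2.9]
finger_gap: 0.353
grip_force: 60.2
```

```bash
python3 -c "
from h import *
go(659,-117.2,25.3,5.7)"
```

```text
t 26.55 p [ 659.  -118.2   38. ] yang 5.7 gap 0.353 grip 60.2 F [ 0.4 -0.5 -2.9] SHIFT [0.001  0.0001 0.0127] TWIST -0.0 axz [ 0.001 -0.    -1.   ]
```

Call:
{"method": "drive_tool", "body": {"motion": [[[0.0005,0,0.005],0,-1],[[0.0005,0,0.008],0,-1],[[0.0005,0,0.01],0,-1],[[0.0005,0,0.011],0,-1],[[0.0005,0,0.0116],0,-1],[[0.0005,0,0.0122],0,-1],[[0.0005,0,0.0122],0,-1],[[0.0005,0,0.0122],0,-1]]}}

```text
time: 27.35
tcp_pos: [658.9, -117.2, 25.4]
orientation: [0.0, 0.671, 0.741, 0.0]
wrist_force: [0.7, 0.1, -2.6]
finger_gap: 0.354
grip_force: 60.3
```

Call:
{"method": "drive_tool", "body": {"motion": [[[0,0,0.0005],0,-1],[[0,0,0.001],0,-1],[[0,0,0.001],0,-1],[[0,0,0.001],0,-1]]}}

```text
time: 27.75
tcp_pos: [659.0, -117.2, 25.4]
orientation: [0.0, 0.671, 0.741, 0.0]
wrist_force: [-4.2, 1.1, 6.0]
finger_gap: 0.35
grip_force: 61.2
```

Call:
{"method": "drive_tool", "body": {"motion": [[[0,0,0],0,0],[[0,0,0],0,0.4],[[0,0,0],0,0.6],[[0,0,-0.01],0,0.6],[[0,0,-0.04],0,0.6],[[0,0,-0.08],0,1],[[0,0,-0.12],0,1],[[0,0,-0.15],0,1],[[0,0,-0.15],0,1],[[0,0,-0.15],0,1]]}}

```text
time: 28.75
tcp_pos: [659.6, -117.4, 176.3]
orientation: [0.001, 0.671, 0.741, 0.001]
wrist_force: [-0.1, 0.2, -0.9]
finger_gap: 1.004
grip_force: 0.0
```

Call:
{"method": "drive_tool", "body": {"motion": [[[0,-0.05,0],0,1],[[0,-0.1,0],0,1],[[0,-0.15,0],0,1],[[0,-0.2,0],0,1],[[0,-0.2,0],0,1],[[0,-0.2,0],0,1]]}}

```text
time: 29.35
tcp_pos: [458.1, -136.8, 173.0]
orientation: [-0.001, 0.672, 0.741, -0.0]
wrist_force: [1.3, -0.1, 0.4]
finger_gap: 0.999
grip_force: 0.0
```

```bash
python3 -c "
from h import *
a=arm.camera('scene')['color'][150:370,220:450,::-1];b=arm.camera('top')['color'][130:310,110:440,::-1]
cv2.imwrite('pics/f.png',cv2.resize(a,(600,574),interpolation=2));cv2.imwrite('pics/f2.png',cv2.resize(b,(792,432),interpolation=2))"
```

```text
(no output)
```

View pics/f.png

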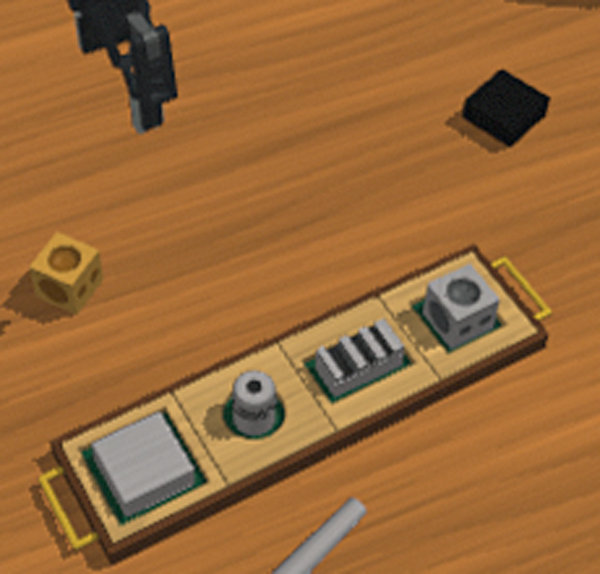

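View pics/f2.png

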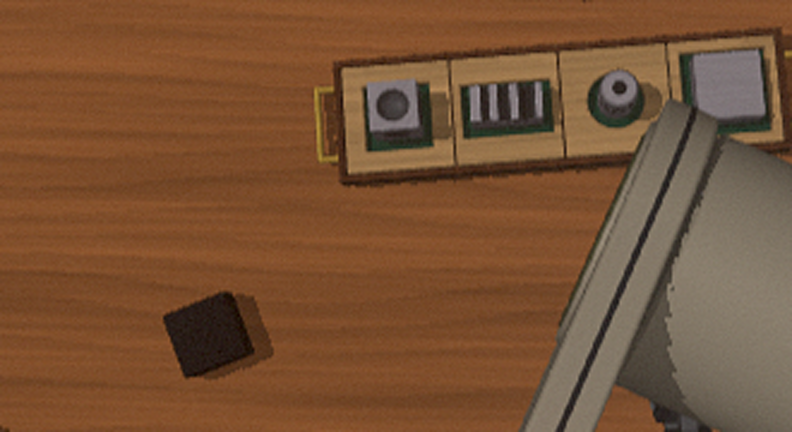

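All four steel pieces stand upright in their pockets: in the scene crop, bench block (145,465), punch (255,405), swage (360,360) and dome (463,305). The boxwood and nylon blocks have not moved, so I'm handing in.

```bash
python3 -c "
from bench import arm
print(arm.finish_job())"
```

```text
the job is handed in; nothing more can be done
None
```

The steel doming block, bench block, swage block and disc-cutter punch each stand upright in their own caddy pockets, all lowered in before release, and the boxwood and nylon blocks were left untouched; I handed the job in at about 29 s, and no verdict came back.

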